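Hold the shutter open on the calibration target

ROBOT

A 6-joint arm with a two-finger parallel gripper is mounted at the origin on the work surface. World frame = base frame: x ahead of the robot, y to its left, z up, the work surface at z = 0. Lengths are in m, angles in rad, forces in N, time in s.
With the tool pointing down it reaches from about 0.35 to 0.975 m from the base axis. Payload 4.9 kg.
Tool frame: the origin (TCP) lies midway between the tips of the shut fingers; the grasp point (between the pads) lies 19 mm behind it; z points along the fingers, y is the direction in which the jaws open and shut (so a half turn about z gives the same grasp; the last joint's range is limited). The gripper opens to 85 mm and grips with 20 to 120 N. Pads are 22 mm wide; open, the fingers measure 114 mm over their backs; the gripper's body (76 mm by 85 mm) begins 54 mm behind the grasp point. The pads swing forward as they close: fully open they stand 13 mm farther back than shut.
Start: joints at [1.142, 0.053, 1.613, -0, 1.476, -0.119], TCP at [0.191, 0.595, 0.231] pointing down, gripper open.
Joint ranges: [-3.01, 3.01], [-1.01, 2.22], [0.06, 2.58], [-1.02, 4.17], [0.09, 2.62], [-3.14, 3.14]. Speed limits (rad/s): [2.57, 2.57, 3.14, 3.14, 3.14, 3.14].

INTERFACE

Orientations are given as a rotation vector (axis times angle).
In Python, from station import ctrl gives the robot as it stands.
- The arm moves only by the tool play_rows, never from a script. Its argument "motion" is a list that holds one entry, the list of rows, each a list of 7 numbers: the closure, from -1 (fully open) to 1 (shut), then the shift along the tool's x, y, z in cm, then the turn, a rotation vector about the tool's x, y, z in degrees. A call has 1 to 20 rows; each row is the pose to reach, as a shift and turn from the pose measured when the call began, along the tool's axes at that moment; what a row does not reach only later rows make up. A row lasts 1/8 s, in which the tool goes at most 62.5 mm and 10.7 degrees, less where a joint would pass 70% of its speed; a pose out of reach is approached as far as the arm can. A call with a gripper value outside its range is refused whole. The fingers move at their own pace and stop on an object; "newtons" is the grip in N (left out, the last holds). Time passes only in rows, so rows that repeat a pose let the fingers close. It gives the time, the measured TCP pose, the force and the opening at its end, in the units of the state.
- ctrl.get_obs(): the state, without advancing time (a new reading comes with each control period).
- ctrl.get_image(name): name is "side" or "top" or "wrist"; returns a dict with "color" (400x640x3 uint8, red, green, blue), "mtx" (3x3 intrinsics, pixels), "T" (4x4, takes a point from camera to world coordinates). Camera axes: x right, y up, looking along -z (the intrinsics and any distortion apply to the point x, -y, -z); pixel columns grow to the right and rows downward; lengths in m; the calibration is good to about 2 mm. A picture is of the moment at which its call begins. There is no depth.
- ctrl.finish_job(): hands the job in, once; it reports no verdict.
The state is a dict: "t": time; "q": joint angles; "dq": joint speeds; "effort": joint torques, N m; "tool_pos": TCP position; "tool_rot": TCP orientation; "contact_force": force on the tool from outside, world axes, zero at the start; "wrist_torque": the same for the moment, N m; "opening": finger opening in m.
Only numpy, scipy, OpenCV 4.12 (cv2) and the standard library are available. Lean on these libraries where they do the work, as an engineer would, in place of code of your own. Each camera call takes 0.05 s, during which the arm holds its last target.

TASK

Stand the calibration target (the upright framed glass plate) on the optics stand midway between the lens and the lamp, centred on the line between them and squarely facing them, and let go of it. Then press the sprung shutter lever down with the gripper's fingers until the lever is level and keep holding it there: the program finishes while still holding the lever level. Leave everything else on the bench where it is.

Things in the scene. Friction and masses are not known exactly. Their poses are not given: they have to be found in the camera images.
- target: Calibration target, loose, 0.2 kg: upright aluminium frame 44 mm wide (its x), 14 thick (its y), top at 115 mm, round a glass plate with dark cross-hair, on a dark foot 50 (x) x 56 (y) x 10 mm. Both faces alike. Origin: centre of the foot's underside, z up. Grip across the 44 mm near the top (solid from 93 to 115 mm). Starts on the bench, its x within 0.5 rad of world x.
- optics: Fixed optics stand: dark plate 100 (x) x 320 (y) x 6 mm thick; on it two black blocks 80 wide (x), tops 100 mm above the bench, facing along y: at +y the camera with round lens barrel (front at y = 75 mm), at -y the lamp with round white window (face at y = -75). Origin: at bench level under mid-gap; the target must stand on the plate, 6 mm higher. Optical line is parallel to y, above it.
- shutter: Shutter control box, fixed: grey, white knobs, 130 mm square, 105 mm high, behind a sprung lever. Origin: at bench level below the lever's hinge axis; the box lies at x = 20 to 150 mm, the lever sticks out along its -x, towards the robot. z up; hinge axis along y. Touching the lever counts as touching this body.
- pivot (a point): Centre of the lever's hinge axis, 85 mm above the bench; axes as the shutter box.
- bar (a point): Centre of the lever's black cross bar (20 mm thick, 60 mm long, parallel to the hinge axis), 120 mm from the hinge axis on a 12 mm steel rod. Its centre is 126 mm above the bench at rest, 85 mm when the lever is level.
- lever (a joint): Angle of the sprung lever, rad: 0 = at rest on its upper stop, rising 0.35 rad (20 degrees) from hinge to bar; grows as the bar is pressed down; 0.35 = level; 0.70 = lower stop. Springs back up when let go. Pressing straight down on the bar takes about 4 N to start, 9 N at level, 14 N at the lower stop.
- filter: Look-alike, leave alone: low filter mount, a 50 mm amber disc in a metal ring on a short post on a 50 x 46 mm foot, 83 mm high. Origin: centre of its underside.
- wash_bottle: Leave alone: clear squeeze bottle, 66 mm across, 162 mm high, thin bent white spout to 198 mm. Origin: centre of its underside.
- amber_jar: Leave alone: small amber glass jar with a black cap, 40 mm across, 60 mm high. Origin: centre of its underside.
- beaker: Leave alone: open glass beaker, 60 mm across, 75 mm high. Origin: centre of its underside.
- reagent: Leave alone: reagent bottle with a white cap, 56 mm across, 110 mm high. Origin: centre of its underside.
Not all that is in view belongs to the job. What is shaped like the target but pink or red is not meant.

How it is judged:
On the way, in this order (a step that is already met when the one before it is completed fails the run):
1. the target stands released midway between lens and lamp, square to them (x of target in the frame of optics between -0.01 and 0.01 m and y of target in the frame of optics between -0.01 and 0.01 m and z of target in the frame of optics between 0.003 and 0.01 m and angle between the y axis of target and the y axis of optics, either way round below 0.17 rad and angle between target's own z axis and vertical below 0.08 rad and contact force between each of the arm, the fingers and target below 0.1 N and linear speed of target below 0.02 m/s), for 0.3 s.
2. the fingers hold the lever level (value of joint lever between 0.26 and 0.44 rad and contact force between the fingers and shutter above 4 N), for 0.3 s.
At the end, for the whole second after the job is handed in: Target upright on the stand's plate, untouched, at rest, within 10 mm of mid-gap along and across the optical line, square to it within 0.17 rad; fingers press the lever with over 4 N and hold it level within 0.09 rad (joint 0.26 to 0.44) as the program ends and for the second after (all of step 1 and all of step 2); the arm keeps its last pose, push and grip.
It fails at once if a bystander is moved by more than 20 mm (distance of any of filter, wash_bottle, amber_jar, beaker, reagent from where it was at the start of the episode above 0.02 m).
It also fails if it takes over 51 s, if anything falls off the work surface, if the arm or the gripper's body presses on something with over 40 N, if the wrist force passes 120 N, or if a joint passes its speed limit or range.

## Working session

There is one attempt and no reset: what is moved stays moved. The work goes in short steps, Python scripts to look and compute and a tool call to move; the robot and the scene stay as the last step left them, time stands still between calls to the robot, and variables do not carry over. Pictures are saved under pics/ and viewed, and the job is handed in when it is done.

Besides the shell and the picture viewer there is one more tool, called by a JSON object that holds its "fn" and its "kwargs", one argument or row to a line. play_rows: Moves the arm, as the interface text tells. Its arguments: {"type":"object","properties":{"motion":{"type":"array"},"newtons":{"type":"number"}},"required":["motion"]}

```bash
ls; mkdir -p pics; python3 - <<'E'
from station import ctrl
import cv2
print(ctrl.get_obs())
for n in("side","top","wrist"):
    d=ctrl.get_image(n); cv2.imwrite(f"pics/{n}0.png",d["color"][:,:,::-1]); print(n,d["mtx"].round(1).tolist(),d["T"].round(4).tolist(),[k for k in d])
E
```

```text
pics
{'t': 0.0, 'q': array([ 1.14199365e+00,  5.34007801e-02,  1.61430930e+00,  5.41338971e-06,
        1.47600409e+00, -1.18976649e-01]), 'dq': array([-0.00064912,  0.00129941,  0.00083307,  0.00118574,  0.00034687,
        0.00052296]), 'effort': array([-4.71520798e-04, -3.93687379e+01, -3.70174813e+01, -1.75153973e-04,
        6.99718090e-03, -4.64457145e-06]), 'tool_pos': array([0.19027815, 0.59466877, 0.23002666]), 'tool_rot': array([-0.4846406 , -3.10339812,  0.00320538]), 'contact_force': array([ 0.24622129,  1.03569699, -0.24112418]), 'wrist_torque': array([0.0287459 , 0.02066765, 0.00080805]), 'opening': 0.08550996345801838}
side [[402.7, 0.0, 324.3], [0.0, 402.7, 200.3], [0.0, 0.0, 1.0]] [[0.992, 0.0549, -0.1135, 0.399], [-0.1256, 0.5077, -0.8524, -1.0386], [0.0108, 0.8598, 0.5105, 0.7243], [0.0, 0.0, 0.0, 1.0]] ['color', 'mtx', 'T']
top [[508.8, 0.0, 319.0], [0.0, 508.8, 198.9], [0.0, 0.0, 1.0]] [[-0.0252, 0.9925, -0.12, 0.388], [-0.9996, -0.0262, -0.0071, 0.0111], [-0.0102, 0.1198, 0.9927, 1.5388], [0.0, 0.0, 0.0, 1.0]] ['color', 'mtx', 'T']
wrist [[339.4, 0.0, 317.9], [0.0, 339.4, 193.1], [0.0, 0.0, 1.0]] [[0.3053, -0.9176, -0.2546, 0.1259], [0.9523, 0.2936, 0.0836, 0.6155], [-0.0019, -0.268, 0.9634, 0.373], [0.0, 0.0, 0.0, 1.0]] ['color', 'mtx', 'T']
```

View pics/side0.png

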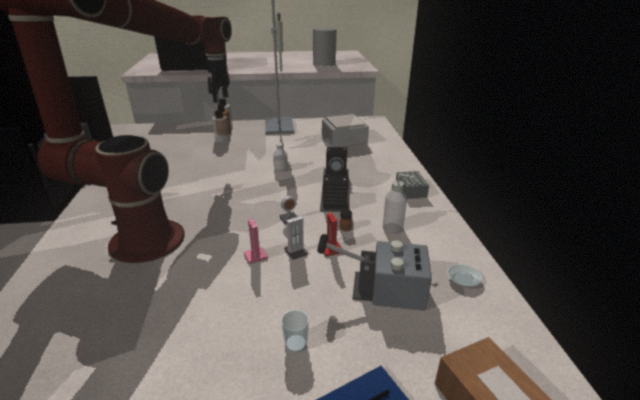

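View pics/top0.png

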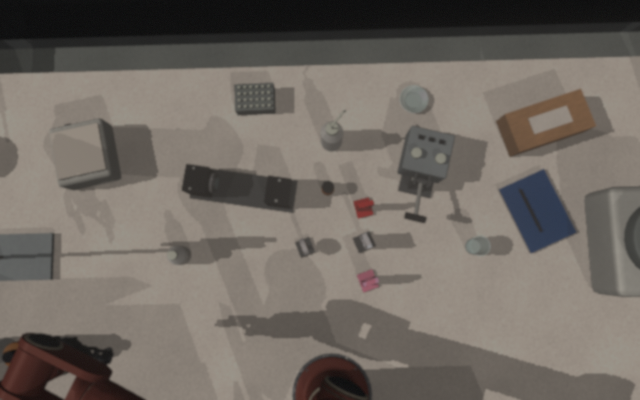

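View pics/wrist0.png

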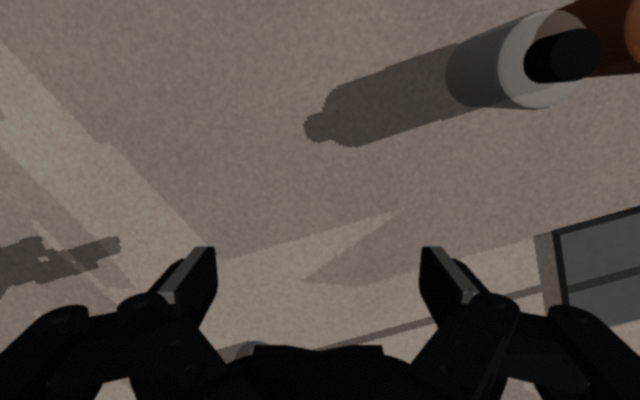

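Top view: the target is at about (364,242), between the red (364,207) and pink (369,281) decoys. The filter is at (305,247), the optics stand at (240,188) and the lever bar at (416,217). I'll enlarge these.

```bash
python3 - <<'E'
import cv2
t=cv2.imread("pics/top0.png"); s=cv2.imread("pics/side0.png")
def crop(im,x0,y0,w,h,k,n):
    c=cv2.resize(im[y0:y0+h,x0:x0+w],None,fx=k,fy=k,interpolation=cv2.INTER_CUBIC)
    c=cv2.convertScaleAbs(c,alpha=1.6,beta=10)
    for i in range(0,w,10): cv2.putText(c,str(x0+i),(i*k,8),0,.3,(0,255,255)); cv2.line(c,(i*k,10),(i*k,15),(0,255,255))
    for i in range(0,h,10): cv2.putText(c,str(y0+i),(0,i*k+4),0,.3,(0,255,255)); cv2.line(c,(20,i*k),(25,i*k),(0,255,255))
    cv2.imwrite("pics/"+n,c)
crop(t,175,155,130,65,6,"c_opt.png")
crop(t,330,190,110,100,6,"c_tar.png")
crop(s,230,140,130,130,4,"c_side.png")
crop(s,310,190,130,120,5,"c_side2.png")
E
```

```text
(no output)
```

View pics/c_opt.png

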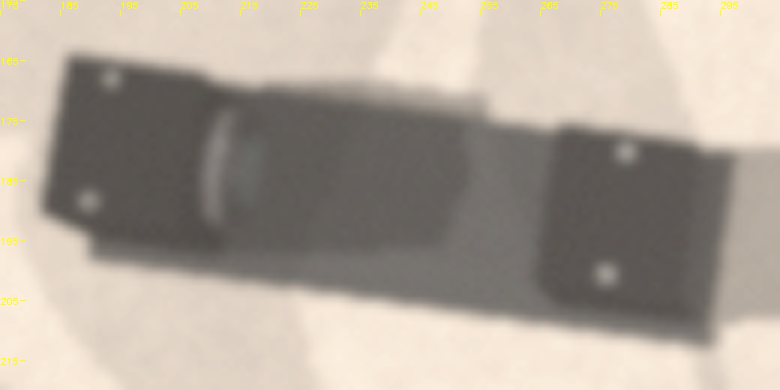

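View pics/c_tar.png

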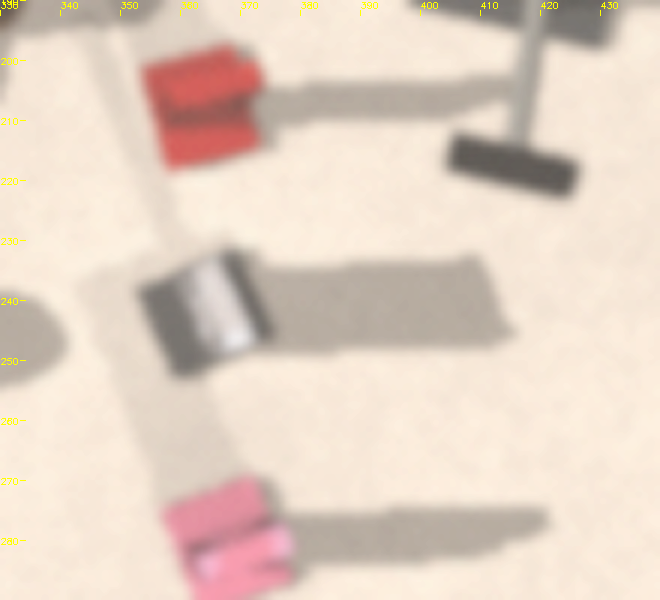

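View pics/c_side.png

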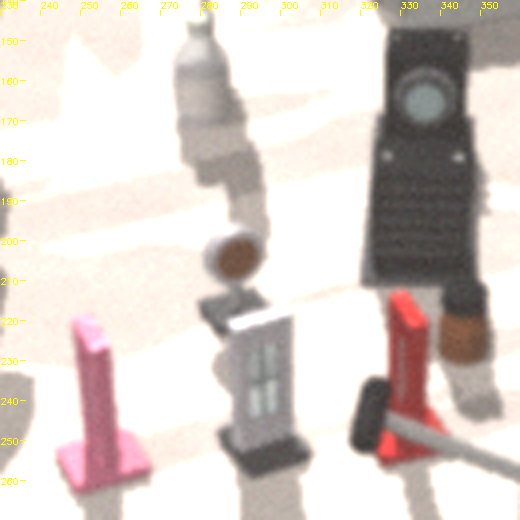

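View pics/c_side2.png

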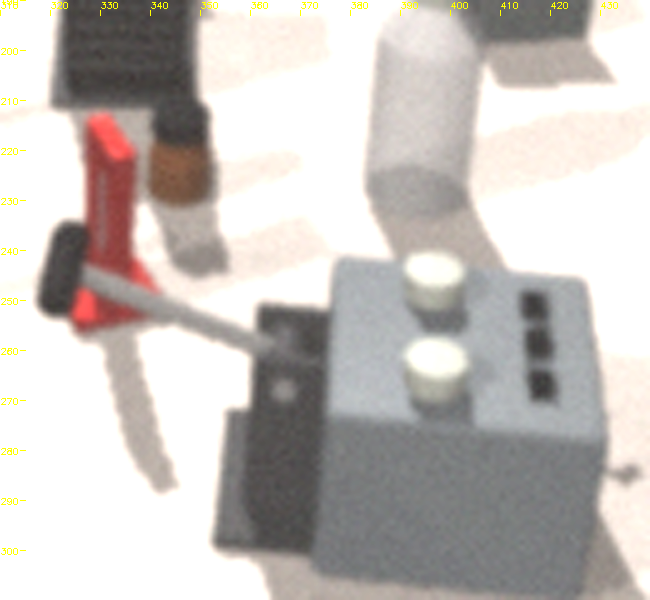

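```bash
cat > h.py <<'E'
import numpy as np, json
C={"side":([[402.7,0,324.3],[0,402.7,200.3],[0,0,1]],[[0.992,0.0549,-0.1135,0.399],[-0.1256,0.5077,-0.8524,-1.0386],[0.0108,0.8598,0.5105,0.7243],[0,0,0,1]]),
"top":([[508.8,0,319.0],[0,508.8,198.9],[0,0,1]],[[-0.0252,0.9925,-0.12,0.388],[-0.9996,-0.0262,-0.0071,0.0111],[-0.0102,0.1198,0.9927,1.5388],[0,0,0,1]])}
def ray(cam,u,v):
    K,T=cam if not isinstance(cam,str) else C[cam]; K=np.array(K);T=np.array(T)
    d=np.linalg.inv(K)@[u,v,1]; d=T[:3,:3]@[d[0],-d[1],-d[2]]
    return T[:3,3],d/np.linalg.norm(d)
def atz(cam,u,v,z):
    o,d=ray(cam,u,v); return o+d*(z-o[2])/d[2]
def tri(*obs):
    A=np.zeros((3,3));b=np.zeros(3)
    R=[ray(*o) for o in obs]
    for o,d in R:
        P=np.eye(3)-np.outer(d,d);A+=P;b+=P@o
    p=np.linalg.solve(A,b); return p,[round(1e3*np.linalg.norm(np.cross(p-o,d)),1) for o,d in R]
def proj(cam,p):
    K,T=cam if not isinstance(cam,str) else C[cam]; K=np.array(K);T=np.array(T)
    c=T[:3,:3].T@(np.array(p)-T[:3,3]); u=K@[c[0],-c[1],-c[2]]; return u[:2]/u[2]
E
python3 - <<'E'
from h import *
np.set_printoptions(precision=4,suppress=True)
print("foot",[atz("top",*p,.01) for p in [(353,238),(360.5,252.5),(375,246),(369,231)]])
print("frame top",[atz("top",*p,.115) for p in [(360.5,235),(366,232.5),(371.5,246.5),(366.5,249)]])
print("plate",[atz("top",*p,.006) for p in [(190,198),(294,212)]])
print("screws",[atz("top",*p,.1) for p in [(193.3,168),(189.7,188.3),(279.3,180),(276,200.3)]])
print("lampinner",[atz("top",*p,.1) for p in [(268,176),(264.7,202.5)]])
print("bar tri",tri(("top",415.5,217),("side",323,244)))
print("target top tri",tri(("top",366.3,240.7),("side",295,219)))
E
```

```text
foot [array([ 0.4521, -0.0769,  0.01  ]), array([ 0.4083, -0.0978,  0.01  ]), array([ 0.4266, -0.1418,  0.01  ]), array([ 0.4718, -0.1255,  0.01  ])]
frame top [array([ 0.4555, -0.092 ,  0.115 ]), array([ 0.4621, -0.1076,  0.115 ]), array([ 0.4228, -0.1215,  0.115 ]), array([ 0.4162, -0.1073,  0.115 ])]
plate [array([0.5864, 0.4145, 0.006 ]), array([0.5354, 0.0987, 0.006 ])]
screws [array([0.661 , 0.3807, 0.1   ]), array([0.6023, 0.3907, 0.1   ]), array([0.6194, 0.1337, 0.1   ]), array([0.5611, 0.144 , 0.1   ])]
lampinner [array([0.6319, 0.1659, 0.1   ]), array([0.5557, 0.1763, 0.1   ])]
bar tri (array([ 0.5019, -0.246 ,  0.1243]), [np.float64(0.8), np.float64(0.8)])
target top tri (array([ 0.4407, -0.1079,  0.1121]), [np.float64(1.4), np.float64(1.4)])
```

```bash
cat >> h.py <<'E'
from scipy.spatial.transform import Rotation as Rn
def goal(p,phi,obs):
    """world TCP pos, jaw (tool y) angle deg -> shift cm, turn deg in current tool axes"""
    R0=Rn.from_rotvec(obs["tool_rot"]); a=np.radians(phi)
    y=np.array([np.cos(a),np.sin(a),0]); z=np.array([0,0,-1.]); x=np.cross(y,z)
    R1=Rn.from_matrix(np.c_[x,y,z])
    return (R0.inv().apply(np.array(p)-obs["tool_pos"])*100).round(2).tolist(), np.degrees((R0.inv()*R1).as_rotvec()).round(1).tolist()
E
python3 - <<'E'
from h import *
from station import ctrl
o=ctrl.get_obs()
for p,f in [((.30,.50,.30),50),((.56,.20,.33),10),((.44,-.109,.25),21)]: print(goal(p,f,o))
E
```

```text
([-13.34, -5.7, -6.96], [-0.1, 0.0, 22.3])
([-47.24, -26.35, -9.93], [-0.1, 0.0, 62.3])
([-45.23, -59.42, -1.88], [-0.1, 0.0, 51.3])
```

{"fn": "play_rows", "kwargs": {
  "motion": [
    [[-1,-4.5,-2,-3,0,0,8],[-1,-9,-4,-5,0,0,16],[-1,-13.4,-6,-7,0,0,24],[-1,-18,-9,-8,0,0,32],[-1,-23,-12,-9,0,0,40],[-1,-28,-15,-9.9,0,0,48],[-1,-33,-18,-9.9,0,0,55],[-1,-38,-21,-9.9,0,0,62.3],[-1,-43,-24,-9.9,0,0,62.3],[-1,-47,-26.3,-9.9,0,0,62.3],[-1,-47,-26.3,-9.9,0,0,62.3],[-1,-47,-26.3,-9.9,0,0,62.3]]
  ]
}}

```text
t: 1.65
tool_pos: [0.5575, 0.2014, 0.3292]
tool_rot: [-2.02, -2.405, 0.003]
contact_force: [1.0, 0.8, -0.2]
opening: 0.0857
```

```bash
cat > pic.py <<'E'
import sys,cv2,pickle
from station import ctrl
n,f=sys.argv[1:3]
d=ctrl.get_image(n); o=ctrl.get_obs()
cv2.imwrite(f"pics/{f}.png",cv2.convertScaleAbs(d["color"][:,:,::-1],alpha=1.5))
pickle.dump((d["mtx"],d["T"]),open(f"{f}.pkl","wb")); print(o["t"],o["tool_pos"],o["opening"])
E
python3 pic.py wrist w1
```

```text
1.7 [0.55726328 0.20185507 0.3294456 ] 0.0853112799518492
```

View pics/w1.png

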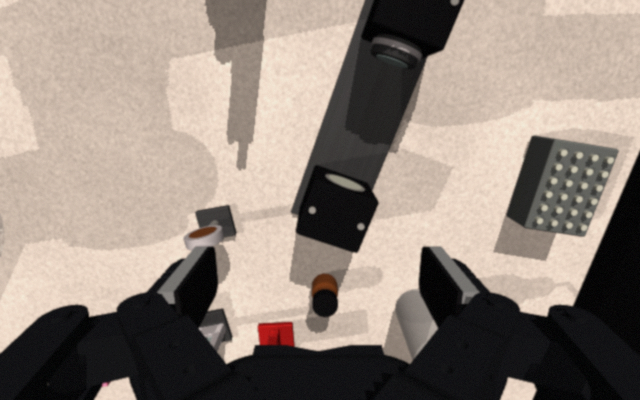

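The wrist view shows the lamp block at about (337,208) with its window at (345,182). The lens barrel front is at (395,60), and the plate's left edge runs from (293,213) to (363,0). Enlarging to measure.

```bash
cat > crop.py <<'E'
import sys,cv2
f,x0,y0,w,h,k=sys.argv[1],*map(int,sys.argv[2:7])
im=cv2.imread(f"pics/{f}.png")
c=cv2.resize(im[y0:y0+h,x0:x0+w],None,fx=k,fy=k,interpolation=cv2.INTER_CUBIC)
c=cv2.convertScaleAbs(c,alpha=float(sys.argv[8]) if len(sys.argv)>8 else 1)
for i in range(0,w,10): cv2.putText(c,str(x0+i),(i*k,8),0,.3,(0,0,255)); cv2.line(c,(i*k,10),(i*k,16),(0,0,255))
for i in range(0,h,10): cv2.putText(c,str(y0+i),(0,i*k+4),0,.3,(0,0,255)); cv2.line(c,(20,i*k),(26,i*k),(0,0,255))
cv2.imwrite(f"pics/{sys.argv[7]}.png",c)
E
python3 crop.py w1 285 150 110 110 5 w1a 2; python3 crop.py w1 335 0 130 80 6 w1b 2
```

```text
(no output)
```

View pics/w1a.png

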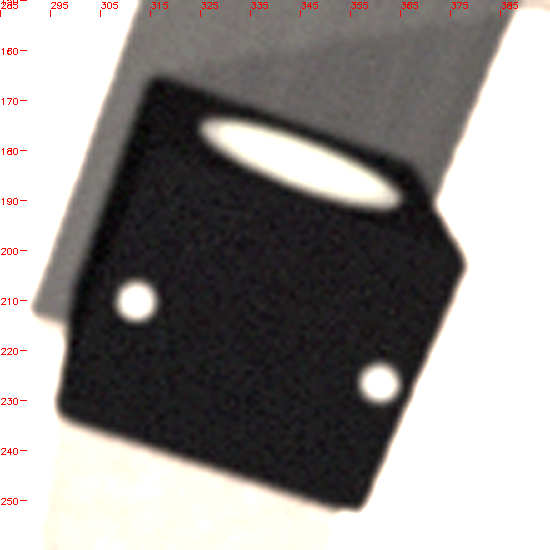

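View pics/w1b.png

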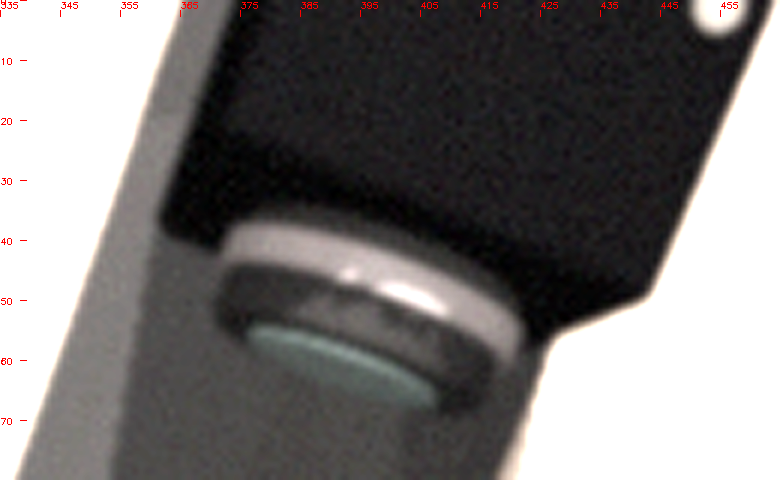

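```bash
python3 - <<'E'
from h import *
import pickle
from scipy.optimize import least_squares
w1=pickle.load(open("w1.pkl","rb")); np.set_printoptions(precision=4,suppress=True)
w=[((316.5,165.5),(-.04,-.075,.006)),((368,182.5),(.04,-.075,.006)),((291.5,212),(-.05,-.16,.006)),((312.2,210.2),(-.03,'a',.1)),((360.8,226.7),(.03,'a',.1)),]
t=[((190,198),(-.05,.16,.006)),((294,212),(-.05,-.16,.006)),((279.3,180),(.03,'a',.1)),((276,200.3),(-.03,'a',.1)),((193.3,168),(.03,'b',.1)),((189.7,188.3),(-.03,'b',.1))]
def f(v,ws=(1,1)):
    x,y,th,a,b,sx=v; c,s=np.cos(th),np.sin(th); r=[]
    for k,(cam,L) in enumerate(((w1,w),("top",t))):
        if not ws[k]: continue
        for px,q in L:
            q=[(sx if q[0]>0 else -sx) if isinstance(q[1],str) else q[0], {'a':a,'b':b}.get(q[1],q[1]),q[2]]
            r+=list(proj(cam,(x+c*q[0]-s*q[1],y+s*q[0]+c*q[1],q[2]))-px)
    return np.array(r)
v0=[.61,.25,-.16,-.1,.1,.03]
for ws in ((1,1),(1,0),(0,1)):
    s=least_squares(lambda v:f(v,ws),v0); print(s.x,s.fun.round(1))
for p in [(316.5,165.5),(368,182.5),(291.5,212),(361.5,37)]: print(atz(w1,*p,.006))
E
```

```text
[ 0.6095  0.2493 -0.1684 -0.1117  0.1382  0.03  ] [-0.7 -2.4  1.2 -0.7 -1.7  3.3  0.5  0.3  0.3  0.1 -0.3 -0.2 -0.4  0.7
 -0.2 -0.3 -0.1  0.   0.  -0.4  0.  -0.2]
[ 0.6111  0.249  -0.1838 -0.1116  0.1     0.0302] [-0.2 -2.6  1.3 -0.1 -2.1  2.7  0.5 -0.2  0.3  0.5]
[ 0.6092  0.2486 -0.1636 -0.1114  0.1389  0.0297] [-0.1  0.2 -0.   0.5 -0.1 -0.3  0.2 -0.2 -0.1 -0.   0.1 -0.1]
[0.559 0.179 0.006]
[0.6349 0.1675 0.006 ]
[0.5351 0.1054 0.006 ]
[0.5868 0.3511 0.006 ]
```

```bash
python3 - <<'E'
from h import *
from station import ctrl
o=ctrl.get_obs()
for p,f in [((.40,-.16,.27),21)]: print(goal(p,f,o))
E
```

```text
([-32.9, -21.76, 6.01], [-0.1, 0.0, -11.0])
```

```bash
python3 - <<'E'
from h import *
from station import ctrl
o=ctrl.get_obs()
for p,f in [((.46,-.17,.27),21)]: print(goal(p,f,o))
E
```

```text
([-34.93, -16.03, 6.0], [-0.1, 0.0, -11.0])
```

{"fn": "play_rows", "kwargs": {
  "motion": [
    [[-1,-5,-2.3,0,0,0,-2],[-1,-10,-4.6,0,0,0,-4],[-1,-15,-6.9,1,0,0,-6],[-1,-20,-9.2,2.5,0,0,-8],[-1,-25,-11.5,4,0,0,-10],[-1,-30,-13.8,5,0,0,-11],[-1,-35,-16,6,0,0,-11],[-1,-35,-16,6,0,0,-11],[-1,-35,-16,6,0,0,-11]]
  ]
}}

```text
t: 2.82
tool_pos: [0.4607, -0.1695, 0.2703]
tool_rot: [-1.778, -2.59, 0.002]
contact_force: [0.1, 0.3, -0.8]
opening: 0.0852
```

```bash
python3 pic.py wrist w2
```

```text
2.875 [ 0.46088257 -0.16922535  0.27052001] 0.08512651848384784
```

View pics/w2.png

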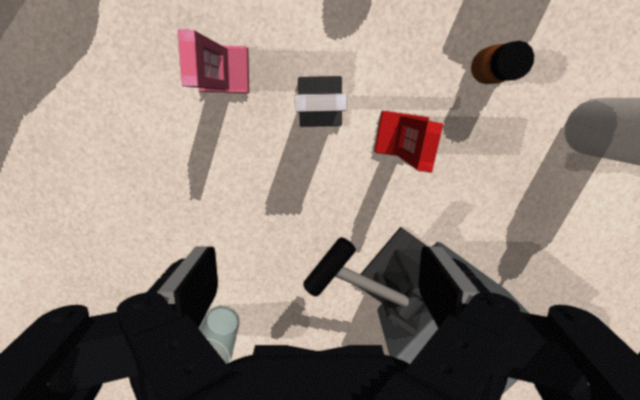

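Wrist view: target top strip at (320,101), foot corners near (299,77) to (343,126), almost aligned with the jaws. The bar is at (329,267), the red decoy at (408,140) and the pink one at (213,65).

```bash
python3 crop.py w2 280 60 80 80 7 w2a; python3 crop.py w2 290 220 130 100 6 w2b
```

```text
(no output)
```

View pics/w2a.png

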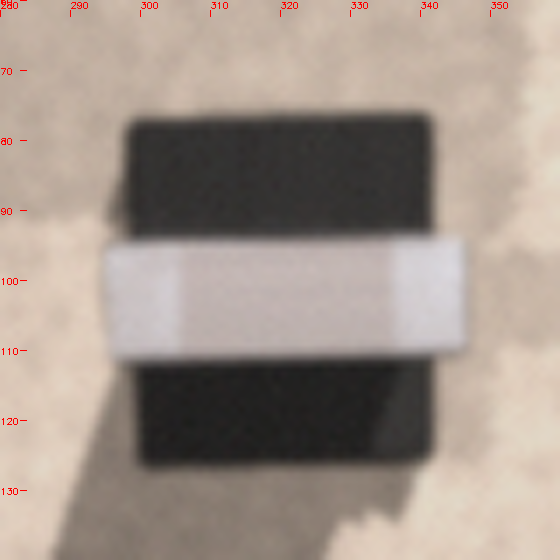

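View pics/w2b.png

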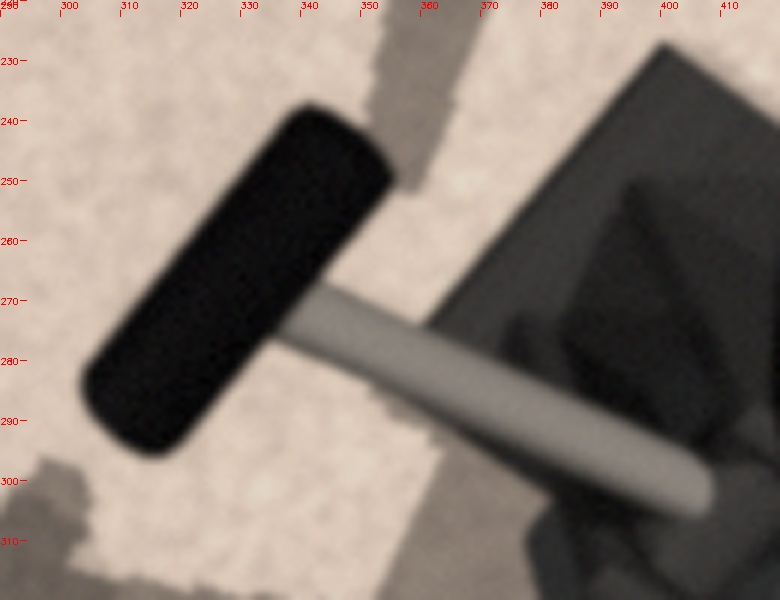

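```bash
python3 - <<'E'
from h import *
import pickle
w2=pickle.load(open("w2.pkl","rb")); np.set_printoptions(precision=4,suppress=True)
F=[atz(w2,*p,.01) for p in [(298.3,77),(341.5,76),(341.5,125.8),(300,126.5)]]
G=[atz(w2,*p,.115) for p in [(295,94.3),(346.3,93.7),(346.3,110),(296.5,111.3)]]
for L in(F,G):
    L=np.array(L); e=L[1]-L[0]+L[2]-L[3]; print(L.mean(0),np.degrees(np.arctan2(e[1],e[0])),[np.linalg.norm(L[i]-L[(i+1)%4]) for i in range(4)])
print("top tri",tri((w2,321,102.3),("top",366.3,240.7),("side",295,219)), tri((w2,321,102.3),("top",366.3,240.7)))
print("bar tri",tri((w2,329.5,267),("top",415.5,217),("side",323,244)), [atz(w2,*p,.126) for p in[(346.5,244),(309.5,290.5),(329,267)]])
from station import ctrl
o=ctrl.get_obs()
E
```

```text
[ 0.4401 -0.1088  0.01  ] 22.148713171565973 [np.float64(0.048621204224520084), np.float64(0.05511304889084357), np.float64(0.048508809368821786), np.float64(0.05485819466448953)]
[ 0.4399 -0.1084  0.115 ] 22.09020558342169 [np.float64(0.04326036065125515), np.float64(0.013356753944726331), np.float64(0.042542484590054955), np.float64(0.013986254201088814)]
top tri (array([ 0.4404, -0.1081,  0.1122]), [np.float64(0.6), np.float64(1.1), np.float64(1.6)]) (array([ 0.4398, -0.1084,  0.1046]), [np.float64(0.2), np.float64(0.2)])
bar tri (array([ 0.5018, -0.2456,  0.1238]), [np.float64(0.6), np.float64(0.7), np.float64(1.0)]) [array([ 0.5069, -0.2168,  0.126 ]), array([ 0.4922, -0.274 ,  0.126 ]), array([ 0.5005, -0.2443,  0.126 ])]
```

```bash
python3 - <<'E'
from h import *
from station import ctrl
o=ctrl.get_obs()
for p,f in [((.44,-.1086,.2),22.1),((.44,-.1086,.083),22.1)]: print(goal(p,f,o))
E
```

```text
([6.41, 0.24, 7.05], [-0.0, 0.1, -1.0])
([6.42, 0.25, 18.75], [-0.0, 0.1, -1.0])
```

{"fn": "play_rows", "kwargs": {
  "motion": [
    [[-0.8,3.2,0.1,2,0,0,-1],[-0.8,6.4,0.2,5,0,0,-1],[-0.8,6.4,0.25,8,0,0,-1],[-0.8,6.4,0.25,11,0,0,-1],[-0.8,6.4,0.25,14,0,0,-1],[-0.8,6.4,0.25,17,0,0,-1],[-0.8,6.4,0.25,18.8,0,0,-1],[-0.8,6.4,0.25,18.8,0,0,-1],[-0.8,6.4,0.25,18.8,0,0,-1]]
  ]
}}

```text
t: 4.0
tool_pos: [0.4412, -0.1088, 0.0838]
tool_rot: [1.751, 2.605, -0.001]
contact_force: [0.2, 0.7, 0.3]
opening: 0.0767
```

```bash
python3 pic.py wrist w3; python3 pic.py side s3;python3 crop.py s3 210 140 140 130 5 s3a
```

```text
4.05 [ 0.44127166 -0.10906341  0.08408462] 0.07737406274162878
4.1 [ 0.44122949 -0.10917526  0.08408852] 0.07648267634394867
```

View pics/w3.png

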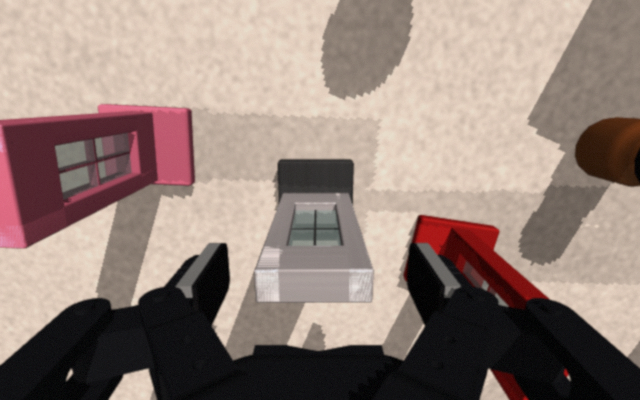

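View pics/s3a.png

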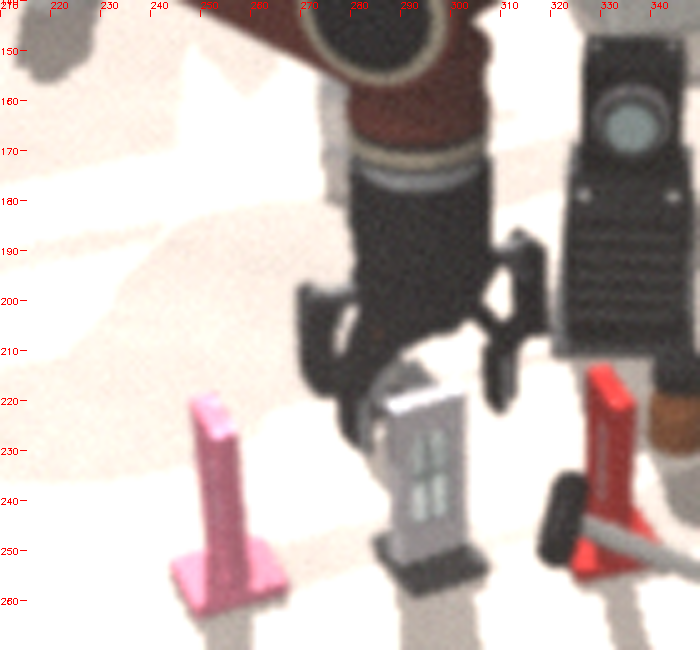

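The target sits centred between the fingers (wrist view top edge 258–372, fingers at about 215 and 425), clear of both decoys. Closing.

{"fn": "play_rows", "kwargs": {
  "motion": [
    [[0.2,0,0,0,0,0,0],[0.6,0,0,0,0,0,0],[1,0,0,0,0,0,0],[1,0,0,0,0,0,0],[1,0,0,0,0,0,0],[1,0,0,0,0,0,0],[1,0,0,0,0,0,0],[1,0,0,0,0,0,0],[1,0,0,-1,0,0,0],[1,0,0,-3,0,0,0],[1,0,0,-5,0,0,0],[1,0,0,-5,0,0,0],[1,0,0,-5,0,0,0]]
  ],
  "newtons": 50
}}

```text
t: 5.72
tool_pos: [0.4405, -0.1088, 0.133]
tool_rot: [1.753, 2.605, -0.001]
contact_force: [0.1, 0.1, -2.2]
opening: 0.0432
```

```bash
python3 pic.py wrist w4; python3 pic.py side s4;python3 crop.py s4 210 140 140 130 5 s4a
```

```text
5.775 [ 0.44028628 -0.10867408  0.13273036] 0.04337386035553058
5.825 [ 0.4402532  -0.10867862  0.13266269] 0.04337394947923818
```

View pics/w4.png

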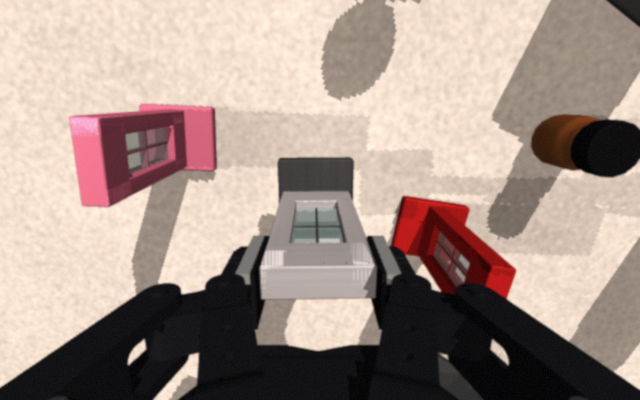

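View pics/s4a.png

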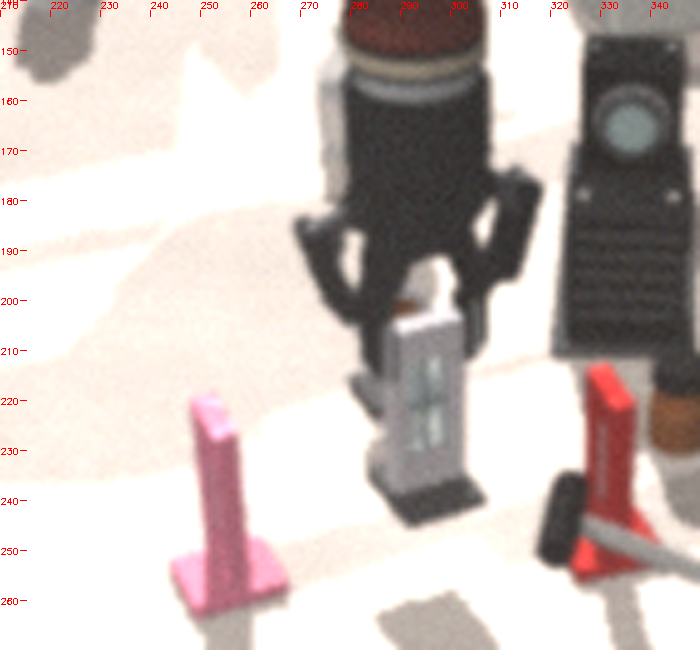

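```bash
python3 - <<'E'
from h import *
from station import ctrl
o=ctrl.get_obs()
for p,f in [((.6095,.2488,.26),-9.55)]: print(goal(p,f,o))
E
```

```text
([26.72, 29.14, -12.78], [-0.0, 0.1, 31.7])
```

{"fn": "play_rows", "kwargs": {
  "motion": [
    [[1,0,0,-3,0,0,0],[1,0,0,-6.5,0,0,0],[1,1,1,-10,0,0,1],[1,3,3.3,-12.8,0,0,4],[1,6,6.6,-12.8,0,0,8],[1,9,9.9,-12.8,0,0,12],[1,12,13,-12.8,0,0,16],[1,15,16.4,-12.8,0,0,20],[1,18,19.7,-12.8,0,0,24],[1,21,22.9,-12.8,0,0,28],[1,24,26,-12.8,0,0,31],[1,25.8,28.1,-12.8,0,0,31.7],[1,26.7,29.1,-12.8,0,0,31.7],[1,26.7,29.1,-12.8,0,0,31.7],[1,26.7,29.1,-12.8,0,0,31.7]]
  ]
}}

```text
t: 7.7
tool_pos: [0.6089, 0.2475, 0.2599]
tool_rot: [2.399, 2.027, -0.003]
contact_force: [-0.0, 0.0, -2.8]
opening: 0.0429
```

```bash
python3 pic.py wrist w5; python3 pic.py side s5;python3 crop.py s5 270 90 130 130 5 s5a; python3 - <<'E'
from h import *
from station import ctrl
o=ctrl.get_obs()
for p,f in [((.6095,.2488,.091),-9.55)]: print(goal(p,f,o))
E
```

```text
7.75 [0.60896909 0.24745552 0.26019786] 0.04313491596820894
7.8 [0.6089902  0.24750324 0.2603612 ] 0.04347948739070347
([0.16, 0.02, 16.94], [0.0, 0.1, -0.1])
```

View pics/w5.png

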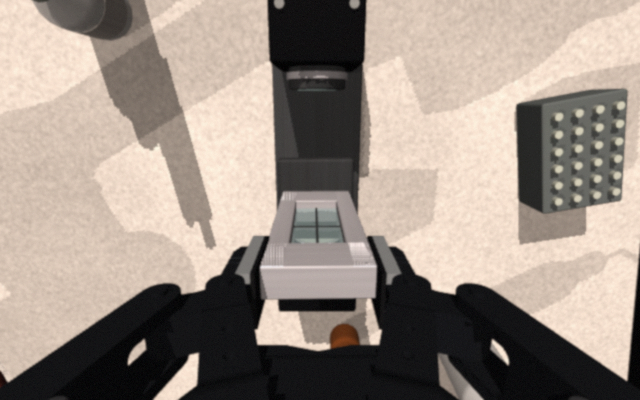

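View pics/s5a.png

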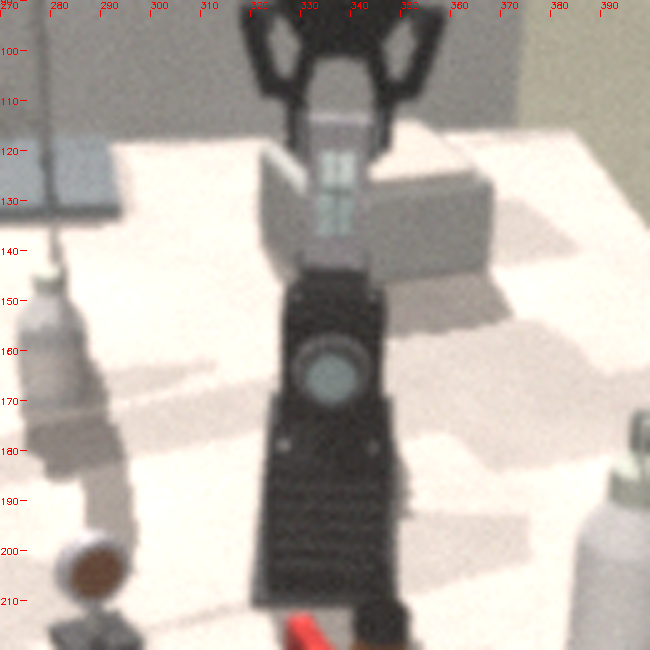

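The target hangs above the gap, in line with the stand: screw midpoint at column 316.5, target at 319. Lowering.

{"fn": "play_rows", "kwargs": {
  "motion": [
    [[1,0.1,0,4,0,0,0],[1,0.15,0,8,0,0,0],[1,0.15,0,12,0,0,0],[1,0.15,0,14.5,0,0,0],[1,0.15,0,16,0,0,0],[1,0.15,0,16.5,0,0,0],[1,0.15,0,16.8,0,0,0],[1,0.15,0,16.95,0,0,0],[1,0.15,0,16.95,0,0,0]]
  ]
}}

```text
t: 8.93
tool_pos: [0.6097, 0.2489, 0.0917]
tool_rot: [2.399, 2.026, 0.0]
contact_force: [0.5, 0.5, -2.4]
opening: 0.0432
```

```bash
python3 pic.py wrist w6; python3 pic.py top t6;python3 crop.py t6 175 130 130 90 6 t6a 1.3; python3 -c "
from station import ctrl;print(ctrl.get_obs()['contact_force'])"
```

```text
8.975 [0.6096778  0.24887765 0.09161134] 0.043210902865215735
9.025 [0.60960287 0.24882393 0.09147186] 0.04352677664503488
[-0.81525152 -0.45753534 -2.72658971]
```

View pics/w6.png

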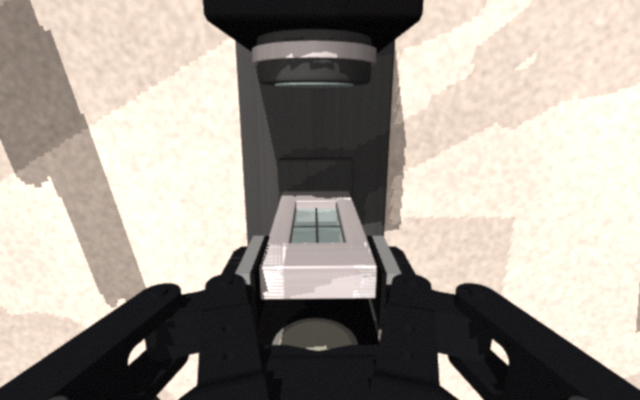

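View pics/t6a.png

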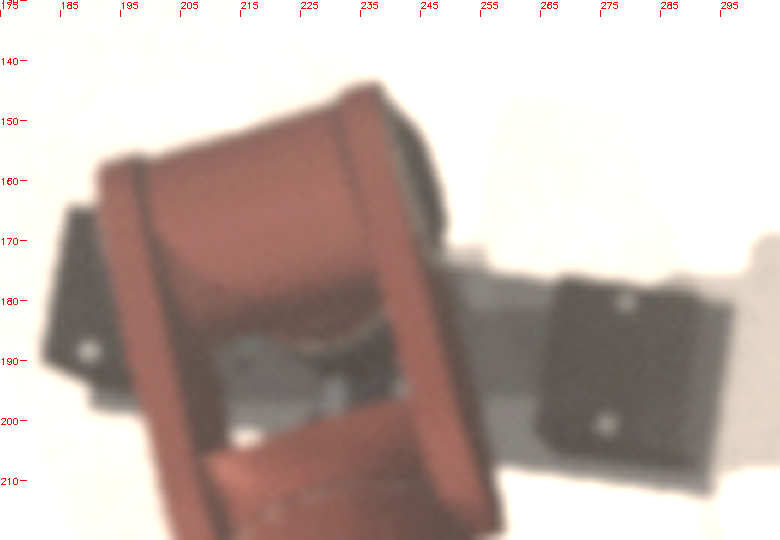

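Centred on the plate: foot columns 278–353, plate 243–390. It is still about 1 mm up, since the gripper still carries the weight. I'll lower it until it takes contact, then release.

{"fn": "play_rows", "kwargs": {
  "motion": [
    [[1,0,0,0.1,0,0,0],[1,0,0,0.2,0,0,0],[1,0,0,0.2,0,0,0],[1,0,0,0.2,0,0,0]]
  ]
}}

```text
t: 9.52
tool_pos: [0.6098, 0.2492, 0.0912]
tool_rot: [2.399, 2.027, 0.001]
contact_force: [-3.7, 0.1, 4.9]
opening: 0.0434
```

{"fn": "play_rows", "kwargs": {
  "motion": [
    [[0.0,0,0,0,0,0,0],[-0.3,0,0,0,0,0,0],[-0.6,0,0,0,0,0,0],[-0.8,0,0,0,0,0,0],[-0.8,0,0,0,0,0,0],[-0.8,0,0,-2,0,0,0],[-0.8,0,0,-5,0,0,0],[-0.8,0,0,-9,0,0,0],[-0.8,0,0,-14,0,0,0],[-0.8,0,0,-19,0,0,0],[-0.8,0,0,-20,0,0,0],[-0.8,0,0,-20,0,0,0]]
  ]
}}

```text
t: 11.02
tool_pos: [0.6099, 0.2495, 0.2931]
tool_rot: [2.398, 2.026, 0.005]
contact_force: [-0.1, 0.3, -0.3]
opening: 0.0765
```

```bash
python3 pic.py wrist w7; python3 pic.py side s7;python3 crop.py s7 270 90 130 130 5 s7a; python3 crop.py w7 220 50 200 270 2 w7a;python3 crop.py w7 240 160 160 120 5 w7b
```

```text
11.075 [0.6092096  0.24925983 0.29077568] 0.0765461595824139
11.125 [0.6087958  0.24912597 0.28940053] 0.07673658955503947
```

View pics/w7.png

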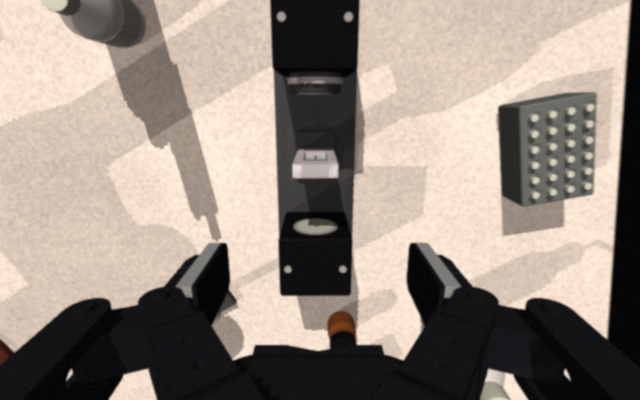

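View pics/w7b.png

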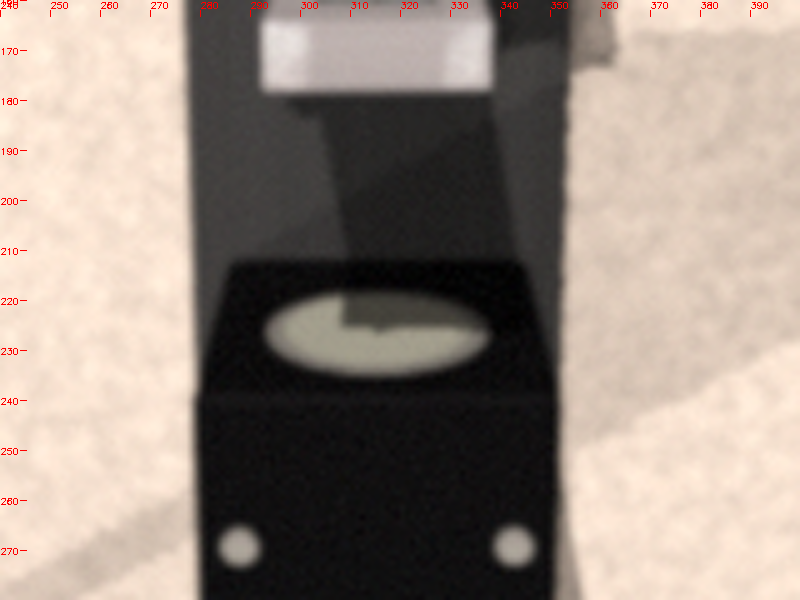

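View pics/s7a.png

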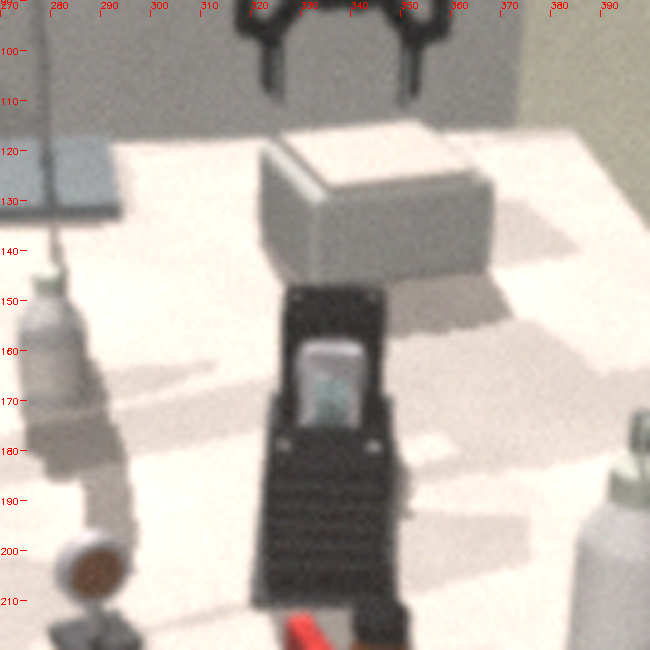

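```bash
python3 - <<'E'
from h import *
import pickle
w=pickle.load(open("w7.pkl","rb")); np.set_printoptions(precision=4,suppress=True)
a=[atz(w,*p,.1) for p in [(286.5,269.2),(341.7,269.2)]]; b=[atz(w,*p,.1) for p in [(281,16.5),(348.5,17)]]
A=np.mean(a,0);B=np.mean(b,0); e=(B-A)[:2]; L=np.linalg.norm(e); e/=L; print("yaxis deg",np.degrees(np.arctan2(-e[0],e[1])),L, A,B)
O=A[:2]+e*.1115*L/.25; print("origin",O)
T=[atz(w,*p,.115) for p in [(292,178),(337.5,178)]]; d=T[1]-T[0]; m=np.mean(T,0)[:2]+e*.007
r=m-O; print("target",m,np.degrees(np.arctan2(d[1],d[0])),"rel x,y",r@[e[1],-e[0]],r@e)
E
```

```text
yaxis deg -9.935404542296768 0.25079878306248105 [0.5881 0.1395 0.1   ] [0.6313 0.3865 0.1   ]
origin [0.6074 0.2496]
target [0.608  0.2505] -9.689019274814225 rel x,y 0.0004703816884699742 0.0009922224350297857
```

The target stands at about (+0.5, +1.0) mm from mid-gap, within 0.3° of square, and is released and clear. Now the lever.

```bash
python3 - <<'E'
from h import *
from station import ctrl
o=ctrl.get_obs(); print(o["q"].round(2))
for p,f in [((.497,-.2445,.25),-104.4),((.497,-.2445,.2),-104.4)]: print(goal(p,f,o))
print(np.array(atz("top",332,135,.16)))
E
```

```text
[ 0.28  0.1   1.46 -0.    1.58  0.44]
([-50.53, -2.78, 4.03], [0.0, 0.1, 94.8])
([-50.52, -2.77, 9.03], [0.0, 0.1, 94.8])
[ 0.7320304  -0.01953873  0.16      ]
```

{"fn": "play_rows", "kwargs": {
  "motion": [
    [[0.5,-4,-0.2,0,0,0,7],[1,-8.5,-0.4,0,0,0,14],[1,-13,-0.7,0,0,0,22],[1,-17.5,-0.9,0,0,0,30],[1,-22,-1.2,0,0,0,38],[1,-26.5,-1.4,0,0,0,46],[1,-31,-1.7,0,0,0,55],[1,-35.5,-1.9,0,0,0,64],[1,-40,-2.2,0,0,0,73],[1,-44.5,-2.4,1,0,0,82],[1,-48,-2.6,3,0,0,90],[1,-50.5,-2.8,4,0,0,94.8],[1,-50.5,-2.8,4,0,0,94.8],[1,-50.5,-2.8,6.5,0,0,94.8],[1,-50.5,-2.8,9,0,0,94.8],[1,-50.5,-2.8,9,0,0,94.8]]
  ],
  "newtons": 40
}}

```text
t: 13.12
tool_pos: [0.4955, -0.2423, 0.1972]
tool_rot: [-3.116, 0.391, 0.01]
contact_force: [-0.0, -0.5, 0.6]
opening: 0.0002
```

```bash
python3 pic.py wrist w8; python3 pic.py side s8;python3 crop.py s8 260 140 180 160 4 s8a; python3 - <<'E'
from h import *
from station import ctrl
import pickle
o=ctrl.get_obs(); w=pickle.load(open("w8.pkl","rb"))
print(o["tool_pos"], "bar proj",proj(w,(.5015,-.2453,.126)),[proj(w,o["tool_pos"])])
for p,f in [((.497,-.2445,.14),-104.4),((.496,-.244,.095),-104.4)]: print(goal(p,f,o))
E
```

```text
13.175 [ 0.49636621 -0.24304     0.1991815 ] -0.00037116969135587074
13.225 [ 0.49700846 -0.243615    0.20057507] -0.00016917191496206436
[ 0.49700846 -0.243615    0.20057507] bar proj [319.87464791 195.28088337] [array([319.5655096, 252.0979675])]
([0.03, 0.08, 6.06], [0.1, 0.1, 0.1])
([-0.08, 0.05, 10.56], [0.1, 0.1, 0.1])
```

View pics/w8.png

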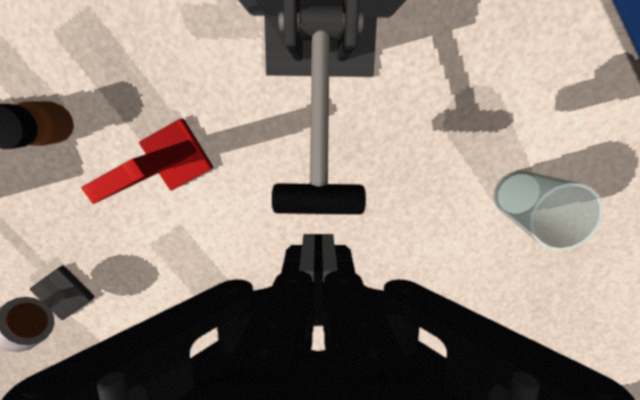

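View pics/s8a.png

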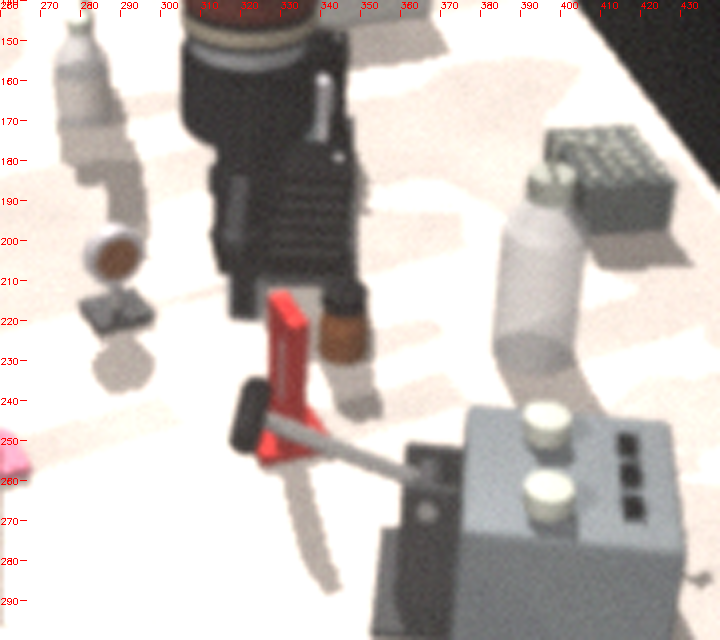

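The bar (319,198) lies under the closed fingers, parallel to the jaw direction and within a pixel or two of prediction. Pressing down.

{"fn": "play_rows", "kwargs": {
  "motion": [
    [[1,0,0,2.5,0,0,0],[1,0,0,5,0,0,0],[1,0,0,6,0,0,0],[1,0,0.05,7,0,0,0],[1,0,0.05,8,0,0,0],[1,0,0.05,9,0,0,0],[1,-0.05,0.05,9.8,0,0,0],[1,-0.05,0.05,10.5,0,0,0],[1,-0.05,0.05,10.5,0,0,0],[1,-0.05,0.05,10.5,0,0,0],[1,-0.05,0.05,10.5,0,0,0],[1,-0.05,0.05,10.5,0,0,0]]
  ]
}}

```text
t: 14.72
tool_pos: [0.4964, -0.2447, 0.0981]
tool_rot: [3.115, -0.391, -0.003]
contact_force: [-6.5, 1.1, 9.4]
opening: -0.0004
```

```bash
python3 pic.py wrist w9; python3 pic.py side s9;python3 crop.py s9 280 170 160 140 5 s9a; python3 - <<'E'
from h import *
from station import ctrl
import pickle
o=ctrl.get_obs(); w=pickle.load(open("w9.pkl","rb"))
print(o["t"],o["tool_pos"],o["contact_force"])
for a in (0.26,.35,.44):
    l=.12*np.cos(.35-a); z=.085+.12*np.sin(.35-a); P=np.array([.6105,-.2735]); e=np.array([-.9686,.2487])
    p=[*(P+l*e),z]; print(a,proj("side",p),proj(w,p))
E
```

```text
14.775 [ 0.49637818 -0.24464807  0.09806129] 0.00021198506050682775
14.825 [ 0.49634596 -0.24466462  0.09803013] -8.022648725238083e-05
14.825 [ 0.49634596 -0.24466462  0.09803013] [-6.43011011  1.89657122  8.61990212]
0.26 [319.65335247 252.81424022] [316.63421788 253.8707597 ]
0.35 [319.44136128 256.19261087] [316.65073713 245.2049413 ]
0.44 [319.61155203 259.56797029] [316.66562458 235.84793047]
```

View pics/s9a.png

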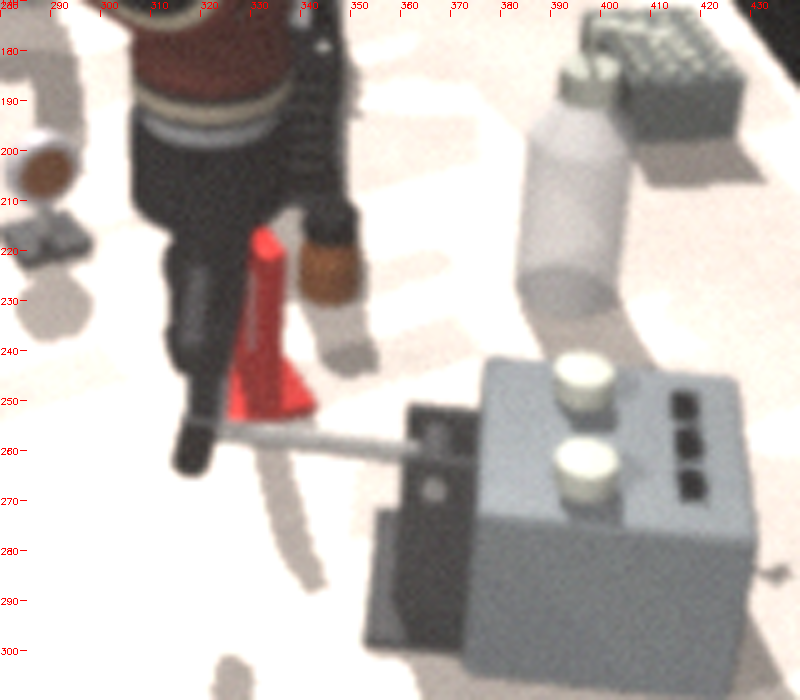

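View pics/w9.png

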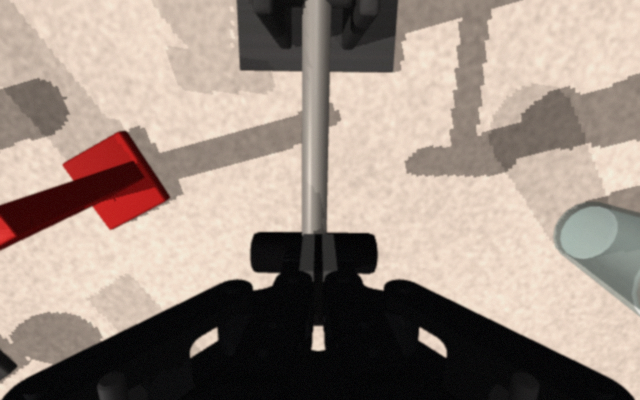

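Fingers press the lever with about 9 N down and the rod is almost level (side view from (322,256) to (362,260)). The bar row in the wrist view suggests a joint angle of about 0.30–0.32, so I'll go a few mm lower to centre it.

{"fn": "play_rows", "kwargs": {
  "motion": [
    [[1,0,0,0.3,0,0,0],[1,0,0,0.5,0,0,0],[1,0,0,0.5,0,0,0],[1,0,0,0.5,0,0,0],[1,0,0,0.5,0,0,0],[1,0,0,0.5,0,0,0]]
  ]
}}

```text
t: 15.58
tool_pos: [0.4965, -0.2449, 0.0955]
tool_rot: [3.115, -0.391, -0.004]
contact_force: [-5.4, 2.3, 8.7]
opening: 0.0001
```

```bash
python3 pic.py wrist w10; python3 pic.py side s10; python3 pic.py top t10;python3 crop.py s10 290 220 140 80 5 s10a; python3 crop.py w10 230 200 170 100 4 w10a; python3 crop.py t10 170 80 320 220 2 t10a; python3 - <<'E'
from h import *
from station import ctrl
import pickle
o=ctrl.get_obs(); w=pickle.load(open("w10.pkl","rb"))
print(o["t"],o["tool_pos"],o["contact_force"])
P=np.array([.6105,-.2735]); e=np.array([-.9686,.2487]); r0=ray(w,317,240)
for a in (0.26,.3,.35,.4,.44):
    f=lambda l:proj("side",[*(P+l*np.cos(.35-a)*e),.085+l*np.sin(.35-a)])
    l=.12*np.cos(.35-a); z=.085+.12*np.sin(.35-a)
    u,v=f(.105),f(.04); print(a,u,v,"slope",(v-u)[1]/(v-u)[0],proj(w,[*(P+l*e),z]))
E
```

```text
15.625 [ 0.49657157 -0.2448828   0.09548774] 0.00025155313534972124
15.675 [ 0.49655892 -0.24486604  0.09546966] 0.0005157159009733263
15.725 [ 0.49656805 -0.24487958  0.09550206] 0.00011578724336783476
15.725 [ 0.49656805 -0.24487958  0.09550206] [-5.98411123  2.91499231  8.52907863]
0.26 [325.5624551  253.75675311] [351.28224747 257.85910796] slope 0.15950186498781593 [316.26005118 256.82018753]
0.3 [325.42558903 255.06887331] [351.20871992 258.35806183] slope 0.12757133835045262 [316.27533269 252.91827852]
0.35 [325.34833368 256.7127718 ] [351.15282417 258.98508438] slope 0.08805880439803833 [316.29335905 247.83451201]
0.4 [325.37472081 258.35709104] [351.13695388 259.61435141] slope 0.04880246099012453 [316.31028493 242.54823775]
0.44 [325.46987181 259.67019173] [351.15302433 260.11833534] slope 0.01744893340725333 [316.32309485 238.18988523]
```

View pics/s10a.png

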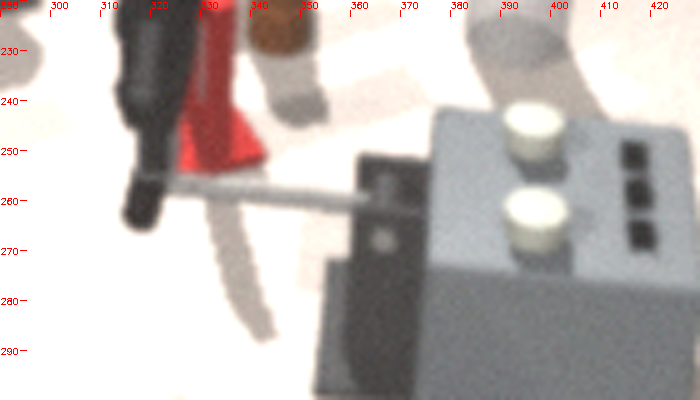

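View pics/w10a.png

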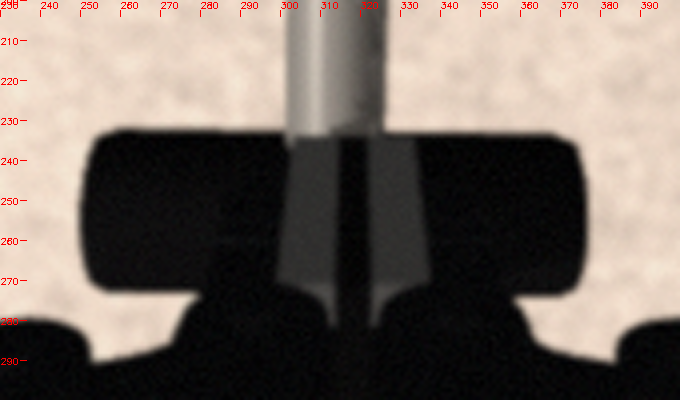

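View pics/t10a.png

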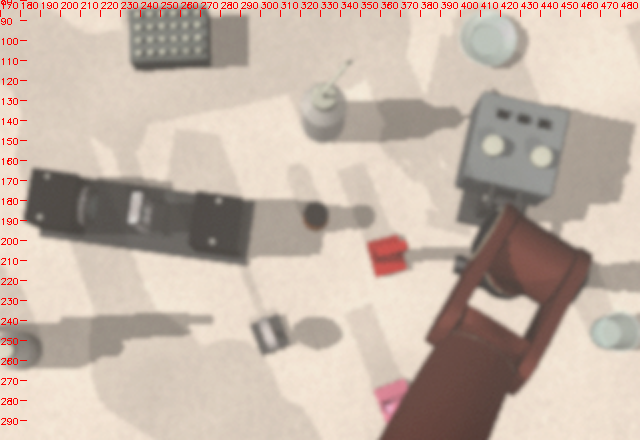

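```bash
python3 -c "
from station import ctrl
o=ctrl.get_obs();print(o['t'],o['tool_pos'],o['contact_force']);print(ctrl.finish_job())"
```

```text
15.725 [ 0.49656805 -0.24487958  0.09550206] [-5.98411123  2.91499231  8.52907863]
the job is handed in; nothing more can be done
None
```

I stood the target on the optics stand and released it. The lever is pressed level with the closed fingers, and I handed the job in at t = 15.7 s with the arm still holding it. The hand-in reports no verdict.

**Target:** a wrist picture after release put it about 0.5 mm across and 1 mm along from mid-gap, and about 0.3° off square. It was upright and clear of the gripper. The last top view still shows it in the gap.

**Lever:** the force reading is about 8.5 N up on the fingers, plus about 6 N sideways from bar friction.
- The side-view rod slope of 0.09 gives a joint angle of about 0.35.
- The fingertip height of 95.5 mm gives about 0.345.
- The bar in the wrist picture gave about 0.30 as read, or about 0.335 after correcting a 3-pixel offset seen earlier. This is the only check that disagreed slightly, and it is still inside 0.26–0.44.

**Bystanders:** in the last top view the filter, amber jar, wash bottle, reagent bottle, beaker and decoys show no visible shift. I did not measure their positions numerically.

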